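# Park a food tin at the top of its sloping chute

## Robot

A 6-joint arm with a two-finger parallel gripper is mounted at the origin on the work surface. World frame = base frame: x ahead of the robot, y to its left, z up, the work surface at z = 0. Lengths are in m, angles in rad, forces in N, time in s.
With the tool pointing down it reaches from about 0.275 to 0.85 m from the base axis. Payload 19 kg.
Tool frame: the origin (TCP) lies at the very end of the fingers, on their centre line; the grasp point (between the pads) lies robot.tcp_to_grasp behind it (robot.tcp_to_grasp is the distance from the TCP to the grasp point, in m); z points along the fingers, y is the line along which they close (so a half turn about z gives the same grasp; the last joint's range is limited). The gripper opens to 85 mm and grips with 20 to 120 N. Pads are 22 mm wide; open, the fingers measure 114 mm over their backs; the gripper's body (76 mm by 85 mm) begins 54 mm behind the grasp point. The pads swing forward as they close: fully open they stand 13 mm farther back than shut.
Start: joints at [-1.447, 0.15, 1.437, -0, 1.554, -0.134], TCP at [0.147, -0.556, 0.231] pointing down, gripper open.
Joint ranges: [-2.8, 2.8], [-0.68, 2.1], [0.12, 2.68], [-1.39, 4.53], [0.16, 2.79], [-2.81, 2.81]. Speed limits (rad/s): [1.89, 1.89, 2.22, 3.01, 3.01, 3.01].

## Interface

Orientations are given as a rotation vector (axis times angle).
In Python, from station import robot gives the robot as it stands.
- The arm moves only by the shell command python3 -m creep 'ROWS' [FORCE]. ROWS is JSON, a list of rows, each a list of 3 entries, a list of its own where there are three numbers: the gripper command: -1 is fully open, 1 is shut, values between are in proportion, then the shift along the tool's x, y, z in mm, then the turn about the tool's z in degrees. A call has 1 to 10 rows; each row shifts and turns the commanded pose from where the row before left it, along the tool's axes as they then stand; what a row does not reach is not made up. A row lasts 1/8 s, in which the tool goes at most 62.5 mm and 10.7 degrees, less where a joint would pass 70% of its speed; a pose out of reach is approached as far as the arm can. A call is refused whole if a number of a shift passes 62.5 or a number of a turn 10.7, either way. A call with a gripper value outside its range is refused whole. The fingers move at their own pace and stop on an object; FORCE is the grip in N (left out, the last holds). Time passes only in rows, so rows that do not move let the fingers close. It gives the time, the measured TCP pose, the force, the opening and the grip force at its end, in the units of the state.
- robot.read_state(): the state, without advancing time (a new reading comes with each control period).
- robot.read_camera(name): name is "scene" or "top" or "wrist"; returns the picture (420x560x3 uint8, red, green, blue); there is no depth.
- robot.get_calibration(name): a dict with "fx", "fy", "cx", "cy" (pixels), "cam_to_world" (4x4, takes a point from camera to world coordinates); the wrist camera has in their place "mount" (4x4, takes a point from camera to tool coordinates, whose origin is the TCP and whose axes are the flange's). Camera axes: x right, y down, z forward; pixel columns grow to the right and rows downward; lengths in m; the calibration is good to about 2 mm. A picture is of the moment at which its call begins: read the wrist's pose just before it. get_calibration takes no time and is no camera call.
- robot.sign_off(): hands the job in; it is judged then, once.
Trained networks look in the newest picture that a camera, given by its name, has taken for a name from the list of things; names that differ only in an ending like _2 or _b are one class to them, and where a whole thing is asked for, a point or a joint stands for the part that bears it (a point fixed in the world has none). Each returns a list of dicts, best first, with "p" (0 to 1); they miss things now and then, are a little off and sometimes report something else, mostly with a low value. They report only what shows in the picture. A call takes as long as a camera call. They do not tell look-alikes from the thing itself.
- robot.regions_of(camera, name): "region" (420x560 bool, what is visible of it) and "uv" ([column, row] in pixels, amid what is visible of it).
The state is a dict: "time_s": time; "q": joint angles; "joint_vel": joint speeds; "effort": joint torques, N m; "eef_pos": TCP position; "eef_rot": TCP orientation; "contact_force": force on the tool from outside, world axes, zero at the start; "moment": the same for the moment, N m; "opening": opening from 0.0 (shut) to 1.0 (fully open); "grip_force": force on a finger pad.
Only numpy, scipy, OpenCV 4.12 (cv2) and the standard library are available. Lean on these libraries where they do the work, as an engineer would, in place of code of your own. Each camera call takes 0.05 s, during which the arm holds its last target. There are 200 camera calls.

## Task

The yellow tin lies at the lower end of its sloping chute. Push it up the chute with your fingertips, without picking it up or flicking it, over the low blue ridge so that it settles between the ridge and the end stop and does not roll back, then take your hand away. Leave the green tin and everything else on the counter where they are.

Things in the scene. Friction and masses are not known exactly. Their poses are not given: they have to be found in the camera images.
- tin_yellow: yellow food tin with steel rims, lying on its side across its chute, against the lip (axis at x = -87, z = 52 mm in the chute's frame); diameter 66 mm, length 84 mm, about 0.25 kg, rolls freely (fingers leaning back from it, tips uphill, rub on it least); origin at the centre of the tin, its own y axis is the tin's axis (the pose turns about it as the tin rolls).
- chute_y: fixed aluminium gutter under the yellow tin, 248 mm long, 100 wide (92 inside). Origin on the counter under its middle; x points uphill, away from the robot; y across, z up. Its floor climbs at 6 degrees: floor height = 28 mm + 0.105 x. Side walls 22 mm above the floor. Dark lip at the lower end, x -113 to -107, 10 mm above the floor.
- tin_green: green food tin, same size and origin, lying at the lower end of the other chute. Leave alone.
- chute_g: fixed aluminium gutter under the green tin, 248 mm long, 100 wide (92 inside). Origin on the counter under its middle; x points uphill, away from the robot; y across, z up. Its floor climbs at 6 degrees: floor height = 28 mm + 0.105 x. Side walls 22 mm above the floor. Dark lip at the lower end, x -113 to -107, 10 mm above the floor.
- ridge (a point): middle of the crest of the yellow tin's chute's blue cross ridge: 5 mm above the floor, at x = 74 mm in the chute's frame. A blue ramp climbs to it from x = 25; its far side is steep. A tin on the crest has its axis 4 mm nearer the robot and 33 mm higher than this; until it is past the crest it rolls freely back to the lip.
- parked (a point): where the centre of the yellow tin comes to lie, just beyond the ridge (x = 91 mm in its chute's frame, 71 mm above the counter), with about 3 mm of play to the dark end stop, whose face is at x = 126 to 129 and stands 42 mm above the floor.
- mug_a: white mug, 80 mm across, 95 mm high, with a handle; origin at the centre of its underside. A bystander: leave alone.
- mug_b: second white mug, same size, origin at the centre of its underside. A bystander: leave alone.
- cup_orange: orange plastic cup, 74 mm across, 80 mm high, origin at the centre of its underside. A bystander.
- cup_blue: blue plastic cup, 74 mm across, 80 mm high, origin at the centre of its underside; stands beyond the upper ends of the chutes. A bystander.
- jar_lid: small purple jar lid lying flat, 50 mm across, 14 mm high, origin at the centre of its underside; lies on the counter between the lower ends of the chutes. A bystander.
- coffee_jar: brown closed jar with purple cap, 84 mm across, 150 mm high, origin at the centre of its underside. A bystander.
Mind the look-alikes: they are no part of the job. There is more than one size of the tin_yellow; the one meant has the size given above.

How it is judged:
By the outcome, as a careful person would: the job done as asked, in the order asked, and still so for the second after the job is handed in, with the robot touching nothing.
It also fails if it takes over 38 s, if anything falls off the work surface, if the arm or the gripper's body presses on something with over 40 N, if the wrist force passes 120 N, or if a joint passes its speed limit or range.

## Working session

There is one attempt and no reset: what is moved stays moved. The work goes in short steps, Python scripts to look and compute and a shell command to move; the robot and the scene stay as the last step left them, time stands still between calls to the robot, and variables do not carry over. Pictures are saved under pics/ and viewed, at most 10 in all, crops included, and the job is handed in when it is done.

```bash
mkdir -p pics; cat > h.py <<'E'
import numpy as np, cv2
from station import robot
def save(n,im): cv2.imwrite('pics/'+n+'.png',cv2.cvtColor(im,cv2.COLOR_RGB2BGR))
def ray(cam,uv,z):
    c=robot.get_calibration(cam);T=np.array(c['cam_to_world'])
    d=T[:3,:3]@np.array([(uv[0]-c['cx'])/c['fx'],(uv[1]-c['cy'])/c['fy'],1]);o=T[:3,3]
    return o+d*(z-o[2])/d[2]
def proj(cam,P):
    c=robot.get_calibration(cam);T=np.linalg.inv(np.array(c['cam_to_world']))
    p=T[:3,:3]@np.array(P)+T[:3,3];return c['fx']*p[0]/p[2]+c['cx'],c['fy']*p[1]/p[2]+c['cy']
E
python3 - <<'E'
from h import *
a=robot.read_camera('top');b=robot.read_camera('scene')
save('top',a);save('scene',b)
for cam in('top','scene'):
  for n,z in(('tin_yellow',.052),('chute_y',.03),('tin_green',.052),('ridge',.04),('jar_lid',.014),('cup_blue',.08)):
    for r in robot.regions_of(cam,n)[:4]:
      print(cam,n,round(r['p'],2),np.round(r['uv']),r['region'].sum(),np.round(ray(cam,r['uv'],z),3))
s=robot.read_state();print(s['time_s'],s['eef_rot'],robot.tcp_to_grasp)
print(robot.get_calibration('top'))
E
```

```text
top tin_yellow 0.98 [354. 234.] 1070 [ 0.463 -0.196  0.052]
top tin_yellow 0.93 [382. 319.] 2110 [ 0.261 -0.259  0.052]
top tin_yellow 0.77 [170. 298.] 1981 [0.31  0.249 0.052]
top chute_y 0.86 [343. 184.] 3245 [ 0.592 -0.176  0.03 ]
top chute_y 0.66 [220. 190.] 3247 [0.578 0.136 0.03 ]
top tin_green 0.79 [226. 239.] 1001 [0.452 0.116 0.052]
top ridge 0.56 [341. 184.] 3261 [ 0.59 -0.17  0.04]
top jar_lid 0.71 [274. 252.] 294 [ 0.422 -0.     0.014]
top cup_blue 0.95 [266. 112.] 750 [0.763 0.019 0.08 ]
scene tin_yellow 0.73 [195. 150.] 1251 [ 0.276 -0.252  0.052]
scene tin_yellow 0.63 [209. 192.] 676 [ 0.456 -0.183  0.052]
scene tin_yellow 0.58 [360. 167.] 1314 [0.315 0.255 0.052]
scene chute_y 0.72 [318. 237.] 2324 [0.584 0.129 0.03 ]
scene chute_y 0.7 [313. 198.] 780 [0.435 0.115 0.03 ]
scene chute_y 0.6 [206. 234.] 2252 [ 0.598 -0.171  0.03 ]
scene chute_y 0.53 [209. 193.] 681 [ 0.438 -0.185  0.03 ]
scene tin_green 0.67 [314. 198.] 793 [0.458 0.117 0.052]
scene ridge 0.57 [208. 233.] 2299 [ 0.6   -0.164  0.04 ]
scene jar_lid 0.57 [271. 199.] 191 [ 0.434 -0.005  0.014]
scene cup_blue 0.64 [277. 292.] 1023 [0.803 0.027 0.08 ]
0.7 [-3.11537847e+00 -4.03774185e-01 -9.15663485e-06] 0.0187
{'fx': 521.1688019139289, 'fy': 521.1688019139289, 'cx': 276.2218159447943, 'cy': 205.22738064102384, 'cam_to_world': array([[ 1.50666832e-04, -9.88635173e-01,  1.50334530e-01,
         3.41467864e-01],
       [-9.99990289e-01,  5.13192606e-04,  4.37707576e-03,
        -1.24849983e-02],
       [-4.40448162e-03, -1.50333730e-01, -9.88625495e-01,
         1.32262168e+00],
       [ 0.00000000e+00,  0.00000000e+00,  0.00000000e+00,
         1.00000000e+00]])}
```

View pics/top.png

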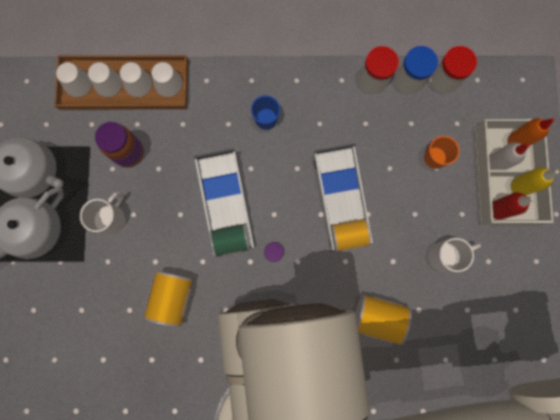

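View pics/scene.png

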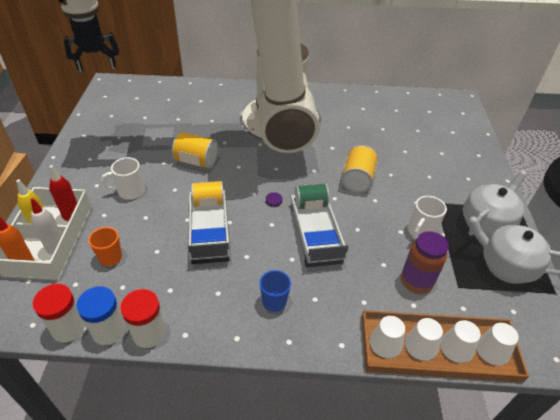

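The top view shows three yellow tins. The one lying in the chute at (352,235) is the one I want. The larger ones at (385,320) and (168,298) lie loose on the counter. The blue and white panel is the chute's ramp and floor, running from (353,245) up to (336,150). Next is one close crop to check the choice and get the corners.

```bash
python3 - <<'E'
from h import *
im=cv2.imread('pics/top.png')[140:260,295:395]
cv2.imwrite('pics/crop.png',cv2.resize(im,None,fx=5,fy=5,interpolation=cv2.INTER_CUBIC))
E
```

```text
(no output)
```

View pics/crop.png

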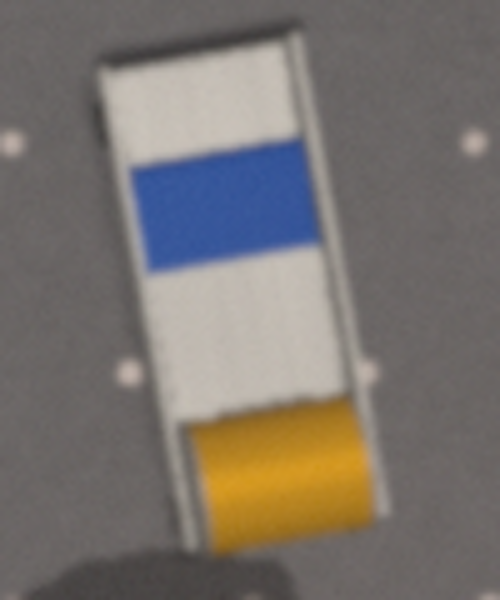

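The crop confirms the choice: the tin at crop (290,475) sits in the chute against the lower end, rim to rim inside the walls. The blue corners are at crop (131,170), (303,140), (322,242) and (149,272).

```bash
python3 - <<'E'
from h import *
from scipy.optimize import least_squares
f=lambda x:.028+.105*x
# (crop px, x, y, z)
pts=[((103,70),.124,.050,f(.124)+.022),((299,30),.124,-.050,f(.124)+.022),((388,515),-.124,-.050,f(-.124)+.022),((190,548),-.124,.050,f(-.124)+.022),
((217,155),.075,0,f(.074)+.005),((235,257),.025,0,f(.025))]
def res(p,full=True):
    c,s=np.cos(p[2]),np.sin(p[2]);o=[]
    for i,(uv,x,y,z) in enumerate(pts):
        q=np.array(proj('top',[p[0]+c*x-s*y,p[1]+s*x+c*y,z]));m=np.array(uv)/5+[295,140]
        d=q-m
        o+= list(d) if i<4 else [0,d[1]]
    return np.array(o)
r=least_squares(res,[.55,-.18,0.15],loss='soft_l1');print(r.x,np.degrees(r.x[2]),res(r.x).reshape(-1,2).round(2))
p=r.x;c,s=np.cos(p[2]),np.sin(p[2])
def w(x,y,z):return [p[0]+c*x-s*y,p[1]+s*x+c*y,z]
for n,x,z in(('tin',-.087,.052),('ridge',.074,.041),('park',.091,.071)):
  q=w(x,0,z);print(n,np.round(q,4),(np.array(proj('top',q))-[295,140])*5)
# green chute/tin clearance, tool geometry
from scipy.spatial.transform import Rotation as R
S=robot.read_state();print(R.from_rotvec(S['eef_rot']).as_matrix().round(3),S['eef_pos'],S['opening'])
E
```

```text
[ 0.55092551 -0.17441161  0.17479542] 10.015039721110787 [[-0.41 -1.11]
 [-0.06  0.04]
 [ 0.36  2.07]
 [ 0.09  2.55]
 [ 0.   -0.59]
 [ 0.   -0.98]]
tin [ 0.4653 -0.1895  0.052 ] [279.74177674 466.34871782]
ridge [ 0.6238 -0.1615  0.041 ] [214.19777674 153.86488473]
park [ 0.6405 -0.1586  0.071 ] [214.44474164 107.40295098]
[[ 0.967  0.255 -0.   ]
 [ 0.255 -0.967  0.   ]
 [ 0.    -0.    -1.   ]] [ 0.14656643 -0.55596428  0.23124497] 1.003273029734703
```

```bash
cat > st.py <<'E'
from h import *
from scipy.spatial.transform import Rotation as R
S=robot.read_state();M=R.from_rotvec(S['eef_rot']).as_matrix();d=S['eef_pos']-np.array([.549,-.1747,0])
c,s=np.cos(np.radians(10)),np.sin(np.radians(10))
print('t',S['time_s'],'chute mm',(1e3*np.array([c*d[0]+s*d[1],-s*d[0]+c*d[1],d[2]])).round(1),'yaw',np.degrees(np.arctan2(M[1,0],M[0,0])).round(2),'F',np.round(S['contact_force'],1),'open',S['opening'])
E
python3 -m creep '[[0.2,[0,0,0],4.8],[0.2,[38,-38,0],0],[0.2,[38,-38,0],0],[0.2,[38,-38,0],0],[0.2,[38,-38,0],0],[0.2,[38,-38,0],0],[0.2,[38,-38,0],0],[0.2,[38,-38,0],0],[0.2,[37,-40,0],0],[0.2,[0,0,0],0]]'; python3 st.py
python3 - <<'E'
from h import *
save('wrist',robot.read_camera('wrist'))
E
```

```text
time_s: 1.95
eef_pos: [0.3934, -0.1994, 0.2315]
eef_rot: [-3.129, -0.28, -0.001]
contact_force: [-0.2, -0.8, -0.4]
opening: 0.401
grip_force: 0.0
t 1.95 chute mm [-157.5    2.7  231.5] yaw 10.24 F [-0.2 -0.8 -0.4] open 0.4005017402453704
```

View pics/wrist.png

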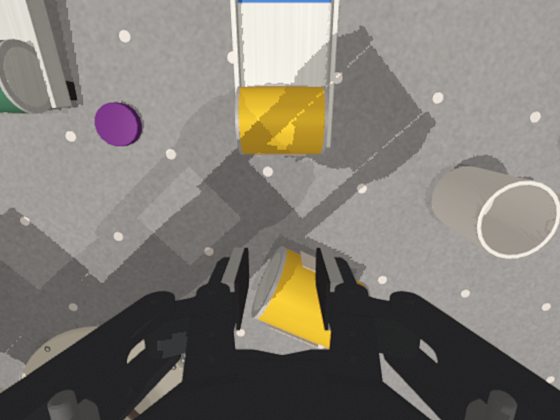

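The wrist view shows the chute tin at about (281,120), centred between the walls at columns 238 and 333 and nearly in line with the fingers (midpoint ~282). The larger loose tin is at (295,300), behind the fingers, so I'll check its clearance.

```bash
python3 - <<'E'
from h import *
from scipy.spatial.transform import Rotation as R
S=robot.read_state();T=np.eye(4);T[:3,:3]=R.from_rotvec(S['eef_rot']).as_matrix();T[:3,3]=S['eef_pos']
k=robot.get_calibration('wrist');W=T@np.array(k['mount'])
c,s=np.cos(np.radians(10)),np.sin(np.radians(10))
def f(u,v,z):
  d=W[:3,:3]@[(u-k['cx'])/k['fx'],(v-k['cy'])/k['fy'],1];p=W[:3,3]+d*(z-W[2,3])/d[2]-[.549,-.1747,0]
  return np.round([c*p[0]+s*p[1],-s*p[0]+c*p[1],z],4)
print('cam',W[:3,3],'tin L/R mid',f(238,120,.06),f(325,120,.06),'blue near edge',f(283,2,.0306),'lower wall ends L',f(241,145,.037),'R',f(330,147,.037))
print('tin rear edge',f(281,154,.04),'front',f(281,86,.075))
print('big tin far pts',f(290,248,.08),f(345,262,.05),f(290,248,.04))
E
```

```text
cam [ 0.46292481 -0.18865708  0.37432115] tin L/R mid [-0.0877  0.0446  0.06  ] [-0.0873 -0.042   0.06  ] blue near edge [0.0242 0.0002 0.0306] lower wall ends L [-0.1139  0.0454  0.037 ] R [-0.1157 -0.0519  0.037 ]
tin rear edge [-0.1232  0.0017  0.04  ] front [-0.0574  0.0018  0.075 ]
big tin far pts [-0.2167 -0.0082  0.08  ] [-0.2475 -0.074   0.05  ] [-0.2343 -0.0094  0.04  ]
```

```bash
python3 -m creep '[[0.2,[0,1.5,45],0.2],[0.2,[0,0,50],0],[0.2,[0,0,50],0],[0.2,[0,0,35],0],[0.2,[0,0,12],0],[0.2,[5,0,0],0],[0.2,[8,0,0],0],[0.2,[6,0,0],0],[0.2,[0,0,0],0]]'; python3 st.py
python3 - <<'E'
from h import *
save('wrist2',robot.read_camera('wrist'))
E
```

```text
time_s: 3.12
eef_pos: [0.4117, -0.2004, 0.0398]
eef_rot: [3.13, 0.269, 0.001]
contact_force: [-0.1, -0.3, 0.5]
opening: 0.399
grip_force: 0.0
t 3.125 chute mm [-139.7   -1.5   39.8] yaw 9.81 F [-0.1 -0.3  0.5] open 0.39940144727887533
```

View pics/wrist2.png

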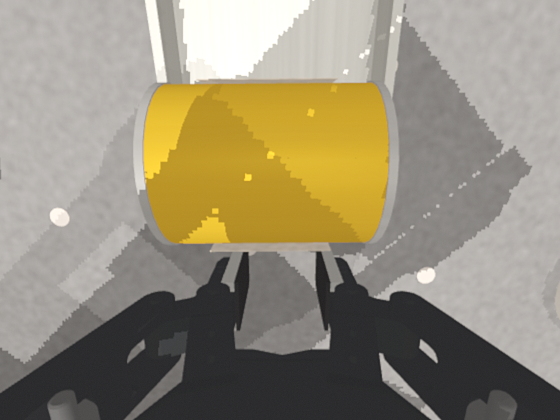

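The fingers stand just behind the tin, between the walls. The tin's centre is at about column 266 and the fingers' at 283, so I'll move slightly left and start the push.

```bash
python3 -m creep '[[0.2,[3,-3,-0.3],-0.2],[0.2,[5,0,-0.5],0],[0.2,[6,0,-0.6],0],[0.2,[7,0,-0.7],0],[0.2,[7,0,-0.7],0],[0.2,[7,0,-0.7],0],[0.2,[7,0,-0.8],0],[0.2,[7,0,-0.8],0],[0.2,[7,0,-0.8],0],[0.2,[7,0,-0.8],0]]'; python3 st.py
```

```text
time_s: 4.42
eef_pos: [0.473, -0.1864, 0.046]
eef_rot: [-3.13, -0.273, 0.0]
contact_force: [-1.2, -0.7, 1.3]
opening: 0.398
grip_force: 0.4
t 4.425 chute mm [-76.9   1.6  46. ] yaw 9.97 F [-1.2 -0.7  1.3] open 0.39813558510410035
```

```bash
python3 -m creep '[[0.2,[7,0,-0.7],0],[0.2,[7,0,-0.7],0],[0.2,[7,0,-0.8],0],[0.2,[7,0,-0.8],0],[0.2,[7,0,-0.8],0],[0.2,[7,0,-0.8],0],[0.2,[7,0,-0.8],0],[0.2,[7,0,-0.8],0],[0.2,[7,0,-0.8],0],[0.2,[6,0,-0.8],0]]'; python3 st.py
python3 - <<'E'
from h import *
save('wrist3',robot.read_camera('wrist'))
E
```

```text
time_s: 5.68
eef_pos: [0.5409, -0.1745, 0.0538]
eef_rot: [-3.13, -0.273, 0.0]
contact_force: [-1.9, -0.4, 1.6]
opening: 0.397
grip_force: 1.1
t 5.675 chute mm [-8.   1.6 53.8] yaw 9.97 F [-1.9 -0.4  1.6] open 0.39681170048121217
```

View pics/wrist3.png

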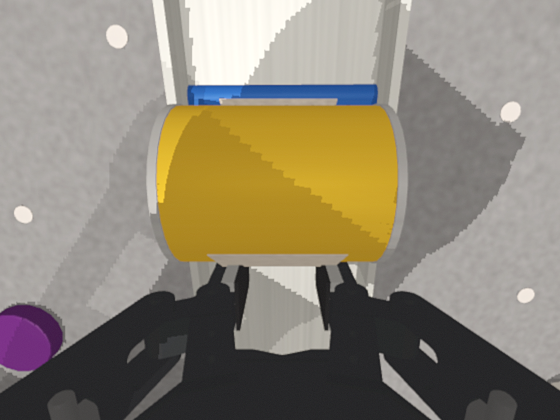

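The tin is straight and touching both fingertips, with its front on the blue ramp (row 95). I'll carry on more slowly over the crest.

```bash
python3 -m creep '[[0.2,[6,0,-1.0],0],[0.2,[6,0,-1],0],[0.2,[5,0,-0.8],0],[0.2,[5,0,-0.8],0],[0.2,[5,0,-0.8],0],[0.2,[5,0,-0.6],0],[0.2,[4,0,-0.5],0],[0.2,[4,0,-0.5],0],[0.2,[4,0,-0.4],0],[0.2,[4,0,-0.4],0]]'; python3 st.py
```

```text
time_s: 6.98
eef_pos: [0.5881, -0.1662, 0.0606]
eef_rot: [-3.13, -0.273, -0.0]
contact_force: [0.0, -0.0, 0.0]
opening: 0.401
grip_force: 0.0
t 6.975 chute mm [39.9  1.6 60.6] yaw 9.97 F [ 0. -0.  0.] open 0.4005251188001866
```

Force has dropped to zero, so the tin has gone over the crest. I'll look before taking the hand away.

```bash
python3 - <<'E'
from h import *
save('wrist4',robot.read_camera('wrist'))
E
```

```text
(no output)
```

View pics/wrist4.png

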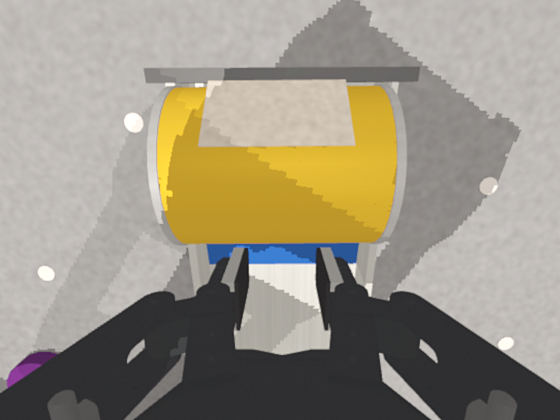

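The tin lies against the end stop (row 75), with the blue ridge behind it (row 253) and the fingers clear of it. I'll back off gently, rise, and check that it stays.

```bash
python3 -m creep '[[0.2,[-5,0,0],0],[0.2,[-15,0,-5],0],[0.2,[-25,0,-20],0],[0.2,[-25,0,-40],0],[0.2,[-25,0,-40],0],[0.2,[-30,0,-40],0],[0.2,[-30,0,-20],0],[0.2,[0,0,0],0],[0.2,[0,0,0],0],[0.2,[0,0,0],0]]'; python3 st.py
python3 - <<'E'
from h import *
save('wrist5',robot.read_camera('wrist'))
save('top5',robot.read_camera('top')[120:300,180:420])
E
python3 -c "
import cv2,numpy as np
a=cv2.imread('pics/wrist5.png');b=cv2.resize(cv2.imread('pics/top5.png'),(240,180));c=np.zeros((420,800,3),np.uint8);c[:,:560]=a;c[:180,560:]=b;cv2.imwrite('pics/fin.png',c)"
```

```text
time_s: 8.28
eef_pos: [0.4352, -0.1929, 0.2248]
eef_rot: [-3.129, -0.273, 0.001]
contact_force: [-0.5, 0.0, 0.5]
opening: 0.403
grip_force: 0.0
t 8.275 chute mm [-115.3    1.9  224.8] yaw 9.98 F [-0.5  0.   0.5] open 0.40344360089336323
```

View pics/fin.png

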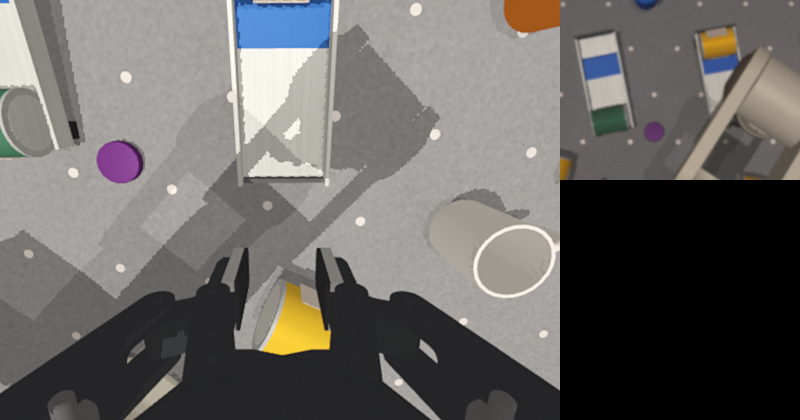

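The yellow tin stays at the upper end past the blue ridge (inset about (718,42)). The lower chute is empty, the green tin (about (610,120)) and the lid (about (654,131)) have not moved, and the hand is clear.

```bash
python3 -c "
from station import robot
print(robot.sign_off())"
```

```text
the job is handed in; nothing more can be done
None
```

The yellow tin now rests between the blue ridge and the end stop, with the hand clear and the green tin untouched; I handed the job in at about 8.4 s.

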